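# Sort the stripped model-truck parts into their trays

## Task

Clear up after stripping a model truck: sort the five parts into the big open bays of the trays, the two wheels in the blue tray, the two motors in the red tray and the servo in the yellow tray. Each part must rest flat on the tray floor, the same way up as it is now, not on top of another, set down gently and not dropped in. Leave the paint jar and the screwdriver where they are.

Things in the scene. Friction and masses are not known exactly. Their poses are not given: they have to be found in the camera images.
- wheel_red: Small model-truck wheel with a black knobbly rubber tyre and a red rim, 52 mm diameter, 22 mm thick, about 30 g, lying flat on the bench with the rim face up. Origin: centre of the underside; z is the wheel's axis, up; its yaw is of no account.
- wheel_white: Small model-truck wheel with a black knobbly rubber tyre and a white rim, 52 mm diameter, 22 mm thick, about 30 g, lying flat on the bench with the rim face up. Origin: centre of the underside; z is the wheel's axis, up; its yaw is of no account.
- motor_silver: Small electric motor, bright silver can with a white end cap, 70 g, lying on one of its two flats. Can 38 mm long (x), 27 wide (y, rounded sides, widest 11 mm up), 22 high (z, up). A shaft with a 9 mm brass pinion reaches to x=+30 mm; the other end, with boss and terminals, to x=-23. Origin: underneath the middle of the can. Grip the can across y.
- motor_black: Small electric motor, dark grey can with a black end cap, 70 g, lying on one of its two flats. Can 38 mm long (x), 27 wide (y, rounded sides, widest 11 mm up), 22 high (z, up). A shaft with a 9 mm brass pinion reaches to x=+30 mm; the other end, with boss and terminals, to x=-23. Origin: underneath the middle of the can. Grip the can across y.
- servo: Black steering servo standing upright on its base: case 40 mm (x) by 20 (y) by 36 high, 50 g; two mounting ears, 26 to 29 mm up, widen it to 55 mm along x only; on top at x=+10 mm a round white horn of 19 mm diameter, its top 40 mm up. Origin: underside centre, z up. Grip the plain faces, 20 mm apart, across y.
- wheel_tray: Blue plastic sorting tray, the home of the wheels: 135 (x) x 150 (y) mm outside, walls 25 high, 3 thick, floor 3 thick. Origin: underside centre, z up. A 20 mm high divider splits it: the big empty bay, on the -x side towards the robot, is 100 (x) x 144 (y) mm inside, centred at x=-14.5, y=0, floor at z=3; the 26 mm strip on the +x side holds steel wheel nuts that stay put. Fixed to the bench, turned a little.
- motor_tray: Red plastic sorting tray, the home of the motors: 135 (x) x 150 (y) mm outside, walls 25 high, 3 thick, floor 3 thick. Origin: underside centre, z up. A 20 mm high divider splits it: the big empty bay, on the -x side towards the robot, is 100 (x) x 144 (y) mm inside, centred at x=-14.5, y=0, floor at z=3; the 26 mm strip on the +x side holds brass pinions that stay put. Fixed to the bench, turned a little.
- servo_tray: Yellow plastic sorting tray, the home of servos: 135 (x) x 150 (y) mm outside, walls 25 high, 3 thick, floor 3 thick. Origin: underside centre, z up. A 20 mm high divider splits it: the big empty bay, on the -x side towards the robot, is 100 (x) x 144 (y) mm inside, centred at x=-14.5, y=0, floor at z=3; the 26 mm strip on the +x side holds white servo horns that stay put. Fixed to the bench, turned a little.
- paint_jar: Bystander: small jar of green model paint with a white cap, 30 mm diameter, 36 mm high, standing loose among the parts. Origin: centre of the underside.
- screwdriver: Bystander: screwdriver lying loose on the bench beside the leftmost tray; orange and black square-sided handle 80 mm long and 18 mm thick reaching from x = -85 to -5 mm, 6 mm steel blade on to x = +93 mm. Origin: on the bench under its middle; x runs along it to the tip.
There are look-alikes about, which are no part of the job. What is shaped like the motor_black but turquoise is not meant.

How it is judged:
By the outcome, as a careful person would: the job done as asked, in the order asked, and still so for the second after the job is handed in, with the robot touching nothing.
It also fails if it takes over 112 s, if anything falls off the work surface, if the arm or the gripper's body presses on something with over 40 N, if the wrist force passes 120 N, or if a joint passes its speed limit or range.

## Robot

A 6-joint arm with a two-finger parallel gripper is mounted at the origin on the work surface. World frame = base frame: x ahead of the robot, y to its left, z up, the work surface at z = 0. Lengths are in m, angles in rad, forces in N, time in s.
With the tool pointing down it reaches from about 0.325 to 0.9 m from the base axis. Payload 6.1 kg.
Tool frame: the origin (TCP) lies midway between the tips of the shut fingers; the grasp point (between the pads) lies 19 mm behind it; z points along the fingers, y is the line along which they close (so a half turn about z gives the same grasp; the last joint's range is limited). The gripper opens to 85 mm and grips with 20 to 120 N. Pads are 22 mm wide; open, the fingers measure 114 mm over their backs; the gripper's body (76 mm by 85 mm) begins 54 mm behind the grasp point. The pads swing forward as they close: fully open they stand 13 mm farther back than shut.
Start: joints at [-1.276, 0.22, 1.526, -0, 1.395, -0.126], TCP at [0.255, -0.57, 0.231] pointing down, gripper open.
Joint ranges: [-2.98, 2.98], [-0.91, 2.08], [0.09, 2.57], [-1.24, 4.39], [0.2, 2.65], [-2.68, 2.68]. Speed limits (rad/s): [2.57, 2.57, 3.01, 3.14, 3.14, 3.14].

## Interface

Orientations are given as [roll, pitch, yaw] about the fixed x, y, z axes, in that order (R = Rz(yaw) Ry(pitch) Rx(roll)).
In Python, from plant import movep, move_l, set_joints, gripper_to, hold, inverse_kinematics, observe, get_image, get_calibration, Unreachable, job_done gives the robot as it stands. Calls block until the motion is done:
- movep(position, orientation): joint-space move of the TCP to a pose.
- move_l(position, feed=0.15, rotation=None, max_force=None): straight line of the TCP; rotation=None keeps the orientation; feed is the mean speed in m/s. With max_force (N) it stops when the force on the tool has changed by that much, and returns True; else False.
- set_joints(angles): joint-space move.
- gripper_to(opening, f_grip=None): finger opening in m; f_grip is the grip in N (None keeps the last); returns when the fingers have stopped.
- hold(seconds).
- inverse_kinematics(position, orientation): joint angles nearest the present ones, or None.
- observe(): the state.
- get_image(name): name is "side" or "top"; returns (picture, depth): 480x640x3 uint8, red, green, blue; 480x640 float32, m along the optical axis (not along the pixel's ray), 0 where there is no reading.
- get_calibration(name): a dict with "intrinsics" (3x3 intrinsics, pixels), "dist_coeffs" ([k1, k2, p1, p2, k3] as OpenCV has them; the pictures are not rectified), "world_from_camera" (4x4, takes a point from camera to world coordinates). Camera axes: x right, y down, z forward; pixel columns grow to the right and rows downward; lengths in m; the calibration is good to about 2 mm. A picture is of the moment at which its call begins. get_calibration takes no time and is no camera call.
A pose or a line that the arm cannot do raises Unreachable and nothing moves.
- job_done(): hands the job in; it is judged then, once.
The state is a dict: "time_s": time; "q": joint angles; "joint_velocities": joint speeds; "joint_torque": joint torques, N m; "eef_pos": TCP position; "tcp_rot": TCP orientation; "ft_force": force on the tool from outside, world axes, zero at the start; "torque": the same for the moment, N m; "opening": finger opening in m; "grasp_force": force on a finger pad.
Only numpy, scipy, OpenCV 4.12 (cv2) and the standard library are available. Lean on these libraries where they do the work, as an engineer would, in place of code of your own. Each camera call takes 0.05 s, during which the arm holds its last target. There are 200 camera calls.

## Working session

There is one attempt and no reset: what is moved stays moved. The work goes in short steps, each a Python script; the robot and the scene stay as the last script left them, time stands still between calls to the robot, and variables do not carry over. Pictures are saved under pics/ and viewed, at most 14 in all, crops included, and the job is handed in when it is done.

```bash
mkdir -p pics; ls; python3 - <<'E'
from plant import *
import cv2,numpy as np
for n in("top","side"):
    im,d=get_image(n); cv2.imwrite(f"pics/{n}0.png",im[...,::-1]); np.save(f"{n}0.npy",d)
    c=get_calibration(n); print(n,c["intrinsics"],c["dist_coeffs"],np.round(c["world_from_camera"],3))
print(observe()["time_s"])
E
```

```text
pics
top [[561.99281417   0.         327.60187356]
 [  0.         561.99281417 240.46114913]
 [  0.           0.           1.        ]] [0.06033583 0.         0.         0.         0.        ] [[-0.02  -0.988  0.152  0.326]
 [-0.999  0.024  0.027 -0.026]
 [-0.031 -0.151 -0.988  1.046]
 [ 0.     0.     0.     1.   ]]
side [[507.81016398   0.         319.37971625]
 [  0.         507.81016398 238.69725225]
 [  0.           0.           1.        ]] [0.03172966 0.         0.         0.         0.        ] [[-0.937 -0.257  0.234  0.228]
 [-0.348  0.675 -0.651  0.684]
 [ 0.009 -0.692 -0.722  0.831]
 [ 0.     0.     0.     1.   ]]
0.1
```

View pics/top0.png

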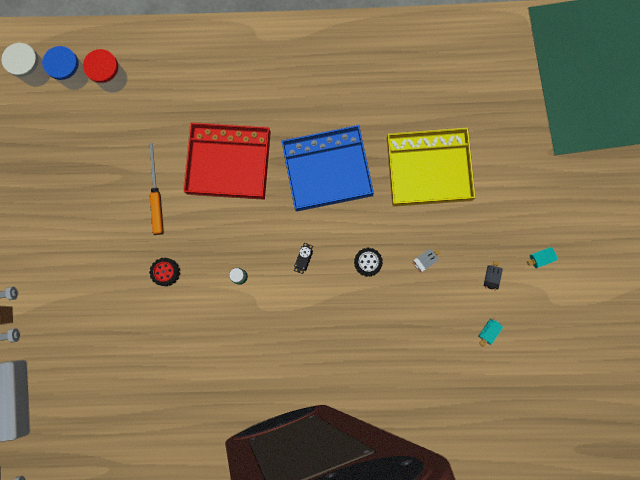

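View pics/side0.png

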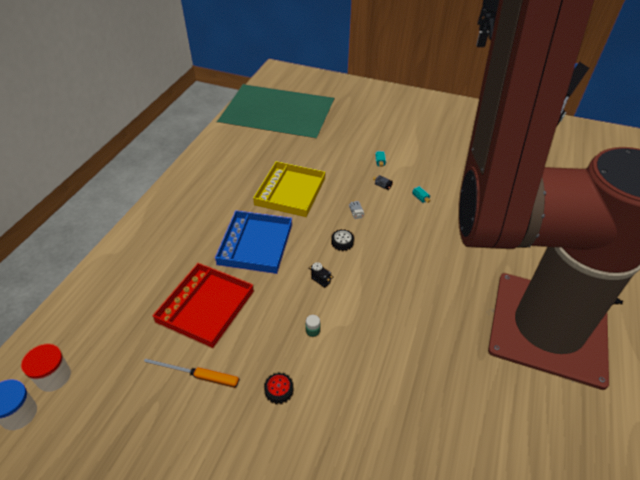

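The top view shows the trays: red at (227,161), blue at (328,168) and yellow at (431,167). The parts are wheel_red (165,272), servo (304,258), wheel_white (368,262), motor_silver (426,261) and motor_black (493,277). The jar is at (238,275). I'll enlarge these areas for yaw and edges.

```bash
python3 - <<'E'
import cv2
im=cv2.imread("pics/top0.png")
def crop(n,x,y,w,h,s): cv2.imwrite(f"pics/{n}.png",cv2.resize(im[y:y+h,x:x+w],None,fx=s,fy=s,interpolation=cv2.INTER_CUBIC))
crop("c1",280,230,100,60,8); crop("c2",410,240,100,60,8); crop("c3",180,115,300,100,2.66); 
E
```

```text
(no output)
```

View pics/c1.png

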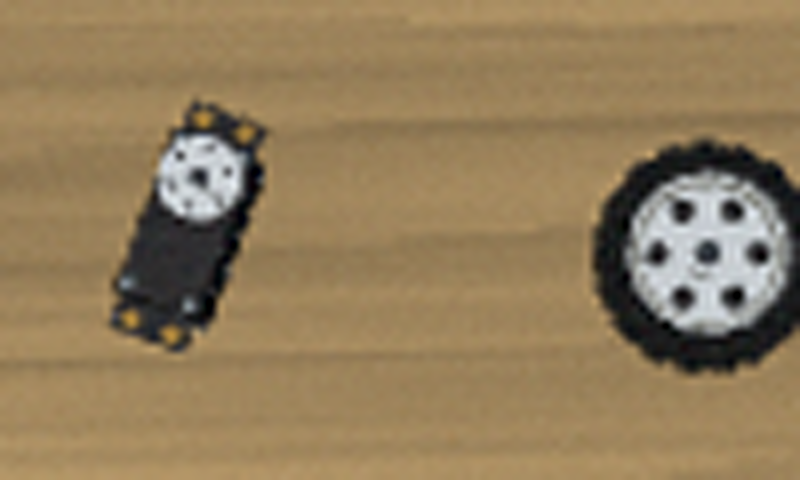

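View pics/c2.png

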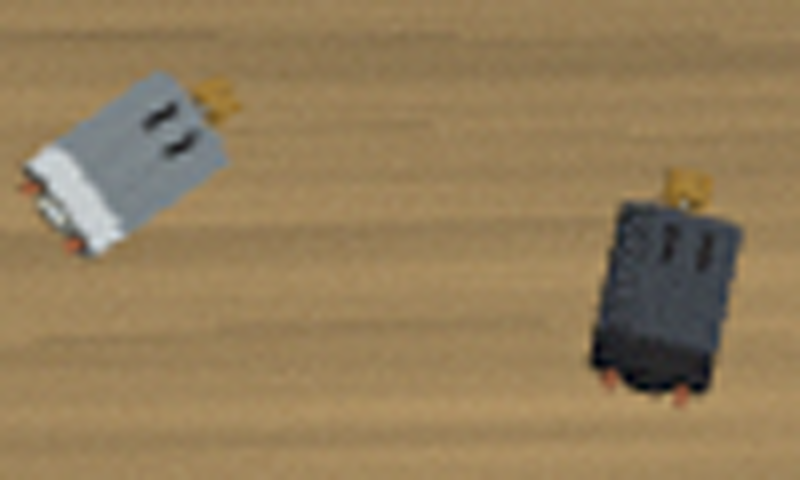

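View pics/c3.png

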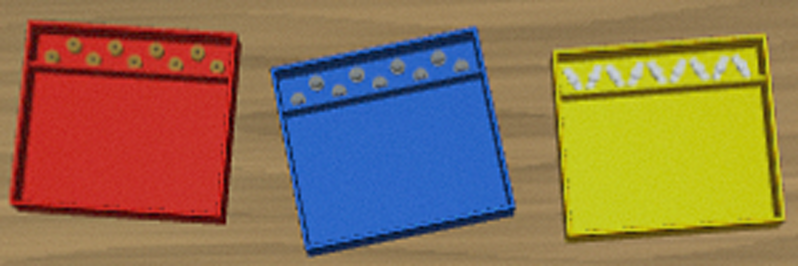

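Crops at 8x and 2.66x show the servo ear screws, horn, motor can corners and tray rim corners clearly. I'll turn those pixel positions into world poses.

```bash
cat > loc.py <<'E'
import cv2,numpy as np
from plant import get_calibration
C=get_calibration("top"); K,D,T=[np.array(C[k]) for k in("intrinsics","dist_coeffs","world_from_camera")]
def px2w(uv,z):
    uv=np.array(uv,float).reshape(-1,1,2); n=cv2.undistortPoints(uv,K,D)[:,0]
    r=np.c_[n,np.ones(len(n))]@T[:3,:3].T; o=T[:3,3]
    return o+r*((z-o[2])/r[:,2])[:,None]
def crop(p,x,y,s): return (np.array(p,float)+.5)/s-.5+[x,y]
E
python3 - <<'E'
from loc import *; from plant import *; import json
P={}
ang=lambda v:float(np.arctan2(v[1],v[0]))
s=px2w(crop([(203,118),(245,132),(130,318),(172,335)],280,230,8),.029)
P["servo"]=[*s.mean(0)[:2],ang(s[0]+s[1]-s[2]-s[3])]
print("horn",px2w(crop([(200,177)],280,230,8),.04))
P["wheel_white"]=[*px2w(crop([(708,252)],280,230,8),.022)[0,:2],0]
for n,c in dict(motor_silver=[(160,72),(228,158),(25,165),(95,255)],motor_black=[(622,202),(742,225),(592,365),(708,392)]).items():
    m=px2w(crop(c,410,240,8),.014); P[n]=[*m.mean(0)[:2],ang(m[0]+m[1]-m[2]-m[3])]
    print(n,np.linalg.norm(m[0]-m[1]),np.linalg.norm(m[0]-m[2]))
im=cv2.imread("pics/top0.png").astype(int)[240:300,140:195]
ys,xs=np.nonzero((im[...,2]>120)&(im[...,1]<60)); P["wheel_red"]=[*px2w([(xs.mean()+140,ys.mean()+240)],.022)[0,:2],0]
for n,c in dict(motor_tray=[(30,20),(240,34),(223,222),(12,208)],wheel_tray=[(271,68),(475,28),(515,213),(310,254)],servo_tray=[(552,48),(765,34),(785,220),(567,240)]).items():
    m=px2w(crop(c,180,115,2.66),.025); P[n]=[*m.mean(0)[:2],ang(m[0]+m[1]-m[2]-m[3])]
    print(n,np.linalg.norm(m[0]-m[1]),np.linalg.norm(m[0]-m[3]))
for n,v in P.items(): print(n,np.round(v,4),np.round(np.degrees(v[2]),1))
json.dump({k:list(map(float,v)) for k,v in P.items()},open("poses.json","w"))
o=observe(); print(o["tcp_rot"],o["opening"])
for n,v in P.items():
  for k in(-1,0,1):
    q=inverse_kinematics([v[0],v[1],.1],[np.pi,0,v[2]+k*np.pi/2]); print(n,k,None if q is None else np.round(q,2))
E
```

```text
horn [[0.46132691 0.0437769  0.04      ]]
motor_silver 0.024898347374200006 0.037968712573947475
motor_black 0.027057199660703187 0.03799812893165167
motor_tray 0.15102377765114539 0.13784187750701782
wheel_tray 0.14772546741534898 0.13798898188168185
servo_tray 0.14937032677747988 0.13899507638931782
servo [ 0.4517  0.0475 -0.3601] -20.6
wheel_white [ 0.4437 -0.0711  0.    ] 0.0
motor_silver [ 0.4444 -0.1765 -0.9779] -56.0
motor_black [ 0.4113 -0.2961 -0.2518] -14.4
wheel_red [0.4341 0.3057 0.    ] 0.0
motor_tray [ 0.6413  0.1884 -0.0858] -4.9
wheel_tray [0.6218 0.     0.1839] 10.5
servo_tray [ 0.6198 -0.1918  0.0445] 2.6
[-3.13983014e+00 -2.20693515e-04  4.20800115e-01] 0.08574450397691799
servo -1 None
servo 0 [-0.07 -0.05  2.08 -0.    1.11  1.86]
servo 1 [-0.07 -0.05  2.08 -0.    1.11  0.29]
wheel_white -1 None
wheel_white 0 [-0.33 -0.06  2.09 -0.    1.12  1.24]
wheel_white 1 [-0.33 -0.06  2.09  0.    1.12 -0.33]
motor_silver -1 None
motor_silver 0 [-0.54  0.01  2.02 -0.    1.11  2.01]
motor_silver 1 [-0.54  0.01  2.02 -0.    1.11  0.43]
motor_black -1 [-0.78  0.08  1.95 -0.    1.12  2.61]
motor_black 0 [-0.78  0.08  1.95 -0.    1.12  1.04]
motor_black 1 [-0.78  0.08  1.95  0.    1.12 -0.53]
wheel_red -1 [ 0.47  0.13  1.89  0.    1.12 -2.68]
wheel_red 0 [ 0.47  0.13  1.89 -0.    1.12  2.04]
wheel_red 1 [ 0.47  0.13  1.89 -0.    1.12  0.47]
motor_tray -1 None
motor_tray 0 [ 0.17  0.44  1.51 -0.    1.19  1.82]
motor_tray 1 [ 0.17  0.44  1.51 -0.    1.19  0.25]
wheel_tray -1 None
wheel_tray 0 [-0.13  0.33  1.65 -0.    1.16  1.26]
wheel_tray 1 [-0.13  0.33  1.65  0.    1.16 -0.31]
servo_tray -1 [-0.42  0.39  1.57 -0.    1.18  2.68]
servo_tray 0 [-0.42  0.39  1.57 -0.    1.18  1.1 ]
servo_tray 1 [-0.42  0.39  1.57  0.    1.18 -0.47]
```

Tray and motor sizes match the spec, so the poses are good. I'll start with the red wheel and check the timing.

```bash
cat > job.py <<'E'
import json,numpy as np
from plant import *
P=json.load(open("poses.json")); PI=np.pi; H=.12; ZG=.005
def do(part,tray,dx,dy,pyaw,tyaw,op,width,f=30):
    """pyaw: tool yaw at pick; tyaw: tool yaw relative to the tray"""
    x,y,_=P[part]; X,Y,a=P[tray]; c,s=np.cos(a),np.sin(a)
    tx,ty=X+c*dx-s*dy,Y+s*dx+c*dy
    gripper_to(op,f)
    movep([x,y,H],[PI,0,pyaw]); move_l([x,y,.05],feed=.25); hit=move_l([x,y,ZG],feed=.08,max_force=15)
    g=observe()["eef_pos"]; gripper_to(max(width-.012,0),f); o=observe()
    print(part,"hit",hit,"z",round(g[2],4),"open",round(o["opening"],4),"grip",round(o["grasp_force"],1))
    if hit or abs(o["opening"]-width)>.007: raise SystemExit("bad grasp")
    move_l([x,y,H],feed=.25); movep([tx,ty,H],[PI,0,a+tyaw]); 
    print("lifted",round(observe()["opening"],4))
    move_l([tx,ty,g[2]+.018],feed=.2); hit=move_l([tx,ty,g[2]+.002],feed=.03,max_force=4)
    z=observe()["eef_pos"][2]; print("place",hit,"dz",round(z-g[2],4))
    if z-g[2]>.0055: raise SystemExit("stopped high")
    gripper_to(width+.009); move_l([tx,ty,H],feed=.25); print("t",observe()["time_s"])
E
python3 - <<'E'
from job import *
do("wheel_red","wheel_tray",-14.5e-3,.036,PI/2,PI/2,.08,.052)
E
```

```text
wheel_red hit False z 0.0048 open 0.0505 grip 31.4
lifted 0.0508
place True dz 0.0039
t 8.8167
```

```bash
python3 - <<'E'
from job import *
import cv2
do("wheel_white","wheel_tray",-14.5e-3,-.036,PI/2,PI/2,.08,.052)
do("motor_silver","motor_tray",-14.5e-3,.033,P["motor_silver"][2],PI/2,.055,.027)
do("motor_black","motor_tray",-14.5e-3,-.037,P["motor_black"][2],PI/2,.055,.027)
do("servo","servo_tray",-14.5e-3,0,P["servo"][2],0,.05,.020)
set_joints([-1.276,.22,1.526,0,1.395,-.126])
for n in("top","side"): cv2.imwrite(f"pics/{n}1.png",get_image(n)[0][...,::-1])
im=cv2.imread("pics/top1.png"); cv2.imwrite("pics/d1.png",cv2.resize(im[110:300,140:520],None,fx=2.1,fy=2.1,interpolation=cv2.INTER_CUBIC))
im=cv2.imread("pics/side1.png"); cv2.imwrite("pics/d2.png",cv2.resize(im[140:400,130:360],None,fx=2.3,fy=2.3,interpolation=cv2.INTER_CUBIC))
E
```

```text
wheel_white hit False z 0.0054 open 0.0507 grip 30.7
lifted 0.0503
place True dz 0.0035
t 14.7833
motor_silver hit False z 0.0053 open 0.0257 grip 29.6
lifted 0.0257
place True dz 0.0035
t 22.7917
motor_black hit False z 0.0051 open 0.0257 grip 29.8
lifted 0.0259
place True dz 0.0037
t 31.0583
servo hit False z 0.0054 open 0.0194 grip 29.9
lifted 0.0193
place True dz 0.0032
t 38.0333
```

View pics/d1.png

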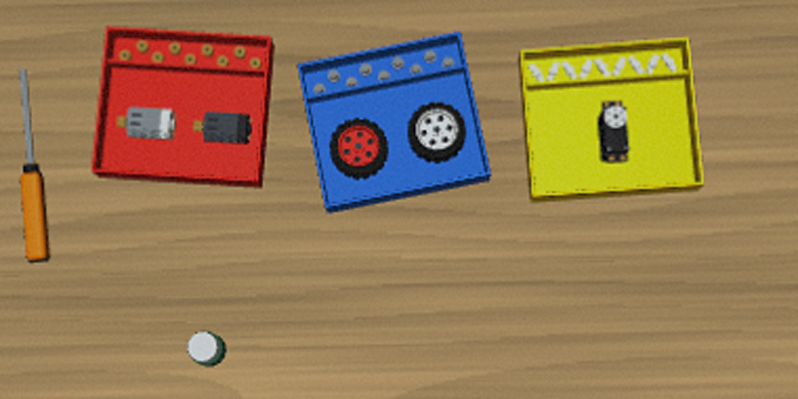

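View pics/d2.png

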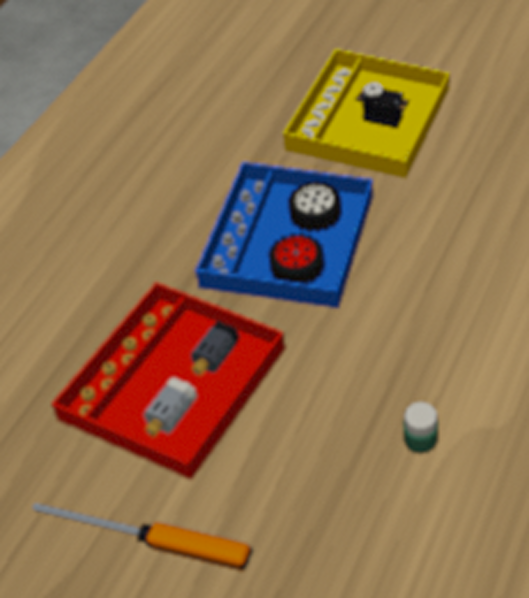

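Both views show all five parts upright and flat in the right bays: motors at crop (148,123) and (225,127), wheels at (359,148) and (436,132), servo at (614,132). The jar and screwdriver haven't moved.

```bash
python3 -c "
from plant import *
print(job_done())"
```

```text
the job is handed in; nothing more can be done
None
```

All five parts are flat and right way up in their trays (wheels in blue, motors in red, servo in yellow), the jar and screwdriver were left alone, and the job was handed in after about 40 s of robot time.

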